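# Lock a hammer-head bolt in the stone carver's fixture

### The arm

A 7-joint arm with a two-finger parallel gripper is mounted at the origin on the work surface. World frame = base frame: x ahead of the robot, y to its left, z up, the work surface at z = 0. Lengths are in m, angles in rad, forces in N, time in s.
With the tool pointing down it reaches from about 0.425 to 0.875 m from the base axis. Payload 4.7 kg.
Tool frame: the origin (TCP) lies midway between the tips of the shut fingers; the grasp point (between the pads) lies ctrl.grasp_offset behind it (ctrl.grasp_offset is the distance from the TCP to the grasp point, in m); z points along the fingers, y is the line along which they close (so a half turn about z gives the same grasp; the last joint's range is limited). The gripper opens to 87 mm and grips with 3 to 60 N. Pads are 19 mm wide; open, the fingers measure 117 mm over their backs; the gripper's body (75 mm by 190 mm) begins 51 mm behind the grasp point.
Start: joints at [-1.206, 0.321, -0.07, 1.45, 0.023, 1.371, -0.057], TCP at [0.223, 0.61, 0.223] pointing down, gripper open.
Joint ranges: [-2.86, 2.86], [-0.3, 2.09], [-1.38, 1.24], [0.06, 2.45], [-1.56, 4.7], [0.09, 2.05], [-2.69, 2.69]. Speed limits (rad/s): [2.57, 2.57, 3.14, 3.14, 3.14, 3.14, 3.14].

### API

Orientations are given as a rotation vector (axis times angle).
In Python, from bench import ctrl gives the robot as it stands. The module is installed in compiled form; this text tells all that it offers.
- The arm moves only by the tool jog_arm, never from a script. Its argument "moves" is one flat list of numbers, 7 for each row, row after row: the shift along the tool's x, y, z in units of 30 cm (1.0 is 30 cm), then the turn, a rotation vector about the tool's x, y, z in units of 60 degrees (1.0 is 60 degrees), then the gripper's target within -1 to 1 (fully open at 1, half-way at 0, shut at -1). In form: [x, y, z, wx, wy, wz, fingers, x, y, z, wx, wy, wz, fingers, ...]. A call has exactly 8 rows; each row is the pose to reach, as a shift and turn from the pose commanded when the call began, along the tool's axes at that moment; what a row does not reach only later rows make up. A row lasts 1/8 s, in which the tool goes at most 62.5 mm and 10.7 degrees, less where a joint would pass 70% of its speed; a pose out of reach is approached as far as the arm can. A call with a number of a shift or a turn outside -1 to 1 is refused whole. A call with a gripper value outside its range is refused whole. The fingers move at their own pace and stop on an object; "newtons" is the grip in N (left out, the last holds). Time passes only in rows, so rows that repeat a pose let the fingers close, or fill a call up. It gives the time, the measured TCP pose, the force, the opening and the grip force at its end, in the units of the state.
- ctrl.get_state(): the state, without advancing time (a new reading comes with each control period).
- ctrl.get_image(name): name is "side" or "top"; returns a dict with "pixels" (420x560x3 uint8, red, green, blue), "fx", "fy", "cx", "cy" (pixels), "xyz" and "rotation" of the camera in the world. Camera axes: x right, y up, looking along -z (the intrinsics and any distortion apply to the point x, -y, -z); pixel columns grow to the right and rows downward; lengths in m; the calibration is good to about 2 mm. A picture is of the moment at which its call begins. There is no depth.
- ctrl.close_job(): hands the job in; it is judged then, once.
The state is a dict: "time": time; "joint_positions": joint angles; "qd": joint speeds; "joint_torque": joint torques, N m; "position": TCP position; "tool_rot": TCP orientation; "ft_force": force on the tool from outside, world axes, zero at the start; "torque": the same for the moment, N m; "grip_width": opening from 0.0 (shut) to 1.0 (fully open); "grip_force": force on a finger pad.
Only numpy, scipy, OpenCV 4.12 (cv2) and the standard library are available. Lean on these libraries where they do the work, as an engineer would, in place of code of your own. Each camera call takes 0.05 s, during which the arm holds its last target. There are 200 camera calls.

### The job

Lock the carving fixture with the hammer-head bolt that lies on the bench: first lay the bolt on the sloped rest, head down against the lip and red wing uphill, and let go of it; then take it again by the wing, stand it upright, pass its head lengthwise down through the fixture's slot until the wing sits on the plate, and turn it a quarter turn clockwise (seen from above) up to the stop. Leave it standing locked with its wing flat on the plate, and leave the carvings and the other tools where they are.

Things in the scene. Friction and masses are not known exactly. Their poses are not given: they have to be found in the camera images.
- bolt_mid (a point): Middle of the hammer-head bolt (0.11 to 0.22 kg), an I-shaped part 84 mm long and 16 mm thick, half-way along and through it. y axis: along the bolt from head end to wing end; x: across the width of head and wing; z: through the thickness (it starts lying flat, z up). Centre of mass 9 mm from here towards the head.
- bolt_head (a point): Centre of the bolt's steel head bar, 44 mm (x) by 16 mm (z), 12 mm long (y); 36 mm from bolt_mid towards -y; same axes. Next to it is the round steel shank, 15 mm in diameter and 44 mm long, which can be held across.
- bolt_wing (a point): Centre of the bolt's flat red wing (its handle), 54 mm (x) by 16 mm (z), 28 mm long (y); 28 mm from bolt_mid towards +y; same axes. It can be held across its 54 mm or its 16 mm.
- rest: Fixed sloped rest on a foot 85 mm square (z up; y level, pointing uphill; x across). A wooden board 60 mm wide (x), 48 mm long, rises at 45 degrees towards y; across its foot, at 45 mm height, a yellow lip stands 14 mm off the board. The bolt lies flat on it, head end against the lip, its y up the slope; its wing sticks out beyond the board's top edge. Origin under its middle.
- rest_place (a point): Where bolt_mid lies when the bolt is home on the rest: 42 mm up the slope from the lip and 8 mm off the board (square to it), about 80 mm above the bench. Axes as rest.
- fixture: Carving fixture fixed to the bench, origin under point slot, z up, x along the slot. On it an aluminium carriage 90 by 80 mm (x, y), top at 64 mm: a slotted plate 38 mm thick over a space 20 mm high where the head turns, with yellow stops. A stone slab in a wooden bed adjoins at +y, to 120 mm from the slot, none of it above the carriage.
- slot (a point): The slot's mouth, 64 mm up, when the carriage is at mid-travel; z up, x along the slot: 46 mm (x) by 18 mm (y), no chamfer. The stiff carriage (15 N) stands up to 5 mm off mid-travel along x either way, not reported: look or feel for it. With the wing on the plate the head is 6 mm clear below and turns easily, clockwise from above 90 to about 95 degrees, to the stops; the other way it is blocked.
- owl: Black stone owl, 42 mm across, 58 mm high, loose; origin under its middle. Bystander.
- elephant: Black stone elephant, 75 mm long, 55 mm high, loose; origin under its middle. Bystander.
- finial: Pale stone finial, 40 mm across, 50 mm high, loose; origin under its middle. Bystander.
- chisel_a: Steel stone chisel lying on the bench among the work, 150 mm long (x), 12 mm thick, loose; origin on the bench near its middle. Bystander.
- chisel_b: Second steel stone chisel lying on the bench, the same. Bystander.
- mallet: Hammer lying on the bench, about 240 mm long, loose. Bystander.
- stone_bowl: Grey-green stone bowl, 90 mm across, 40 mm high, loose; origin under its middle. Bystander.
There are look-alikes about, which are no part of the job. Of the things that look like the part that bears bolt_mid, the smallest one is meant.

How it is judged:
By the outcome, as a careful person would: the job done as asked, in the order asked, and still so for the second after the job is handed in, with the robot touching nothing.
It also fails if it takes over 72 s, if anything falls off the work surface, if the arm or the gripper's body presses on something with over 40 N, if the wrist force passes 120 N, or if a joint passes its speed limit or range.

## Working session

There is one attempt and no reset: what is moved stays moved. The work goes in short steps, Python scripts to look and compute and a tool call to move; the robot and the scene stay as the last step left them, time stands still between calls to the robot, and variables do not carry over. Pictures are saved under pics/ and viewed, at most 10 in all, crops included, and the job is handed in when it is done.

Besides the shell and the picture viewer there is one more tool, called after ">>>" as name(argument=value, ...) on one line, values as JSON. jog_arm: Moves the arm, as the interface text tells. Its arguments: {"type":"object","properties":{"moves":{"type":"array"},"newtons":{"type":"number"}},"required":["moves"]}

```bash
mkdir -p pics; ls
python3 - <<'E'
from bench import ctrl
import cv2,numpy as np
print(ctrl.grasp_offset); s=ctrl.get_state(); print(s)
for n in("top","side"):
    d=ctrl.get_image(n); cv2.imwrite(f"pics/{n}0.png",d["pixels"][:,:,::-1]); np.savez(f"pics/{n}0.npz",**d)
    print(n,{k:v for k,v in d.items() if k!="pixels"})
E
```

```text
pics
0.0187
{'time': 0.0, 'joint_positions': array([-1.20590427,  0.32185793, -0.07007752,  1.45161864,  0.02259022,
        1.37080303, -0.0569003 ]), 'qd': array([-3.51652380e-05, -2.72432685e-04,  2.77230749e-04,  1.34215989e-04,
       -5.53752049e-04, -8.09030628e-05, -2.06989387e-04]), 'joint_torque': array([-3.94830695e-04, -4.91292679e+01, -4.03837385e-01, -3.12530637e+01,
       -6.37247809e-02,  4.39531286e-02,  1.72522869e-04]), 'position': array([0.22323186, 0.60989898, 0.22146706]), 'tool_rot': array([-5.48127787e-01, -3.09315630e+00,  2.95965065e-03]), 'ft_force': array([-0.12509766,  0.08285916, -0.10318268]), 'torque': array([-0.02787051, -0.03400285,  0.00120904]), 'grip_force': 0.0, 'grip_width': 0.9977067208108061}
top {'fx': 526.4194014426781, 'fy': 526.4194014426781, 'cx': 280.9374566446316, 'cy': 212.4888833889343, 'xyz': array([ 0.25541525, -0.09787071,  1.42153218]), 'rotation': array([ 0.17501457, -0.15561803, -1.5113515 ])}
side {'fx': 424.84827643603717, 'fy': 424.84827643603717, 'cx': 273.1340299683562, 'cy': 213.1730877324889, 'xyz': array([ 0.15071923, -0.80970069,  0.5599352 ]), 'rotation': array([ 1.02357441, -0.27448671, -0.44560829])}
```

View pics/top0.png

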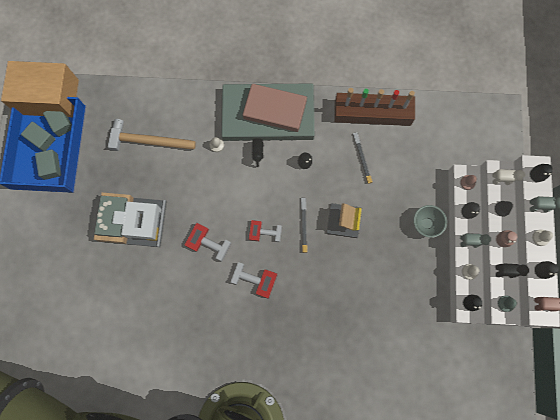

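View pics/side0.png

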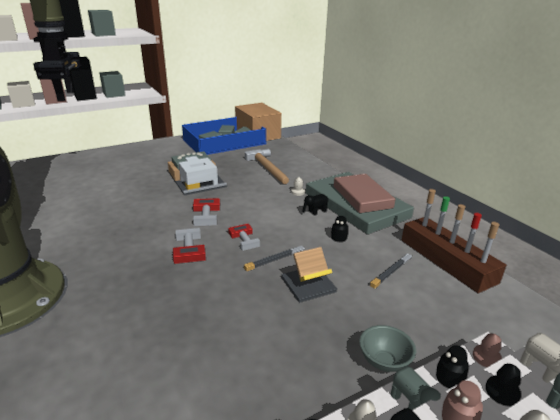

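Top view: robot base at bottom; three I-shaped bolts, with the smallest at about (265,231), wing left and head right. The rest is at (345,218) with its yellow lip to the right, and the fixture carriage is at (140,221). The side view agrees. Next I'll zoom in on these.

```bash
cat > h.py <<'E'
import numpy as np,cv2
from scipy.spatial.transform import Rotation as R
def cam(d): return np.array([[d["fx"],0,d["cx"]],[0,d["fy"],d["cy"]],[0,0,1.]]),R.from_rotvec(d["rotation"]).as_matrix()@np.diag([1,-1,-1.]),np.array(d["xyz"])
def ray(d,uv,z):
    K,M,c=cam(d); uv=np.atleast_2d(uv).astype(float)
    r=(M@np.linalg.inv(K)@np.c_[uv,np.ones(len(uv))].T).T
    return c+r*((z-c[2])/r[:,2])[:,None]
def proj(d,P):
    K,M,c=cam(d); q=(K@M.T@(np.atleast_2d(P)-c).T).T
    return q[:,:2]/q[:,2:]
def load(n): return dict(np.load(f"pics/{n}.npz"))
E
python3 - <<'E'
from h import *
t=load("top0"); s=load("side0")
def crop(d,u,v,w,h,k): return cv2.resize(d["pixels"][v:v+h,u:u+w,::-1],None,fx=k,fy=k,interpolation=cv2.INTER_CUBIC)
a=np.hstack([crop(t,80,185,100,70,4),crop(t,300,185,100,70,4)])
b=np.hstack([crop(t,220,205,80,60,5),crop(s,270,235,80,60,5)])
cv2.imwrite("pics/m1.png",np.vstack([a,b]))
print(ray(t,[[253,231],[277,232]],.008),ray(t,[[345,218]],.07),ray(t,[[140,221]],.064))
print(proj(s,ray(t,[[253,231],[277,232],],.008)),proj(s,ray(t,[[345,218]],.07)))
E
```

```text
[[ 0.5036121   0.00138418  0.008     ]
 [ 0.50430207 -0.06413727  0.008     ]] [[ 0.53992387 -0.24136351  0.07      ]] [[0.50476078 0.29651162 0.064     ]]
[[237.59585226 229.23488506]
 [249.57732885 242.42648802]] [[304.66651151 256.03846835]]
```

View pics/m1.png

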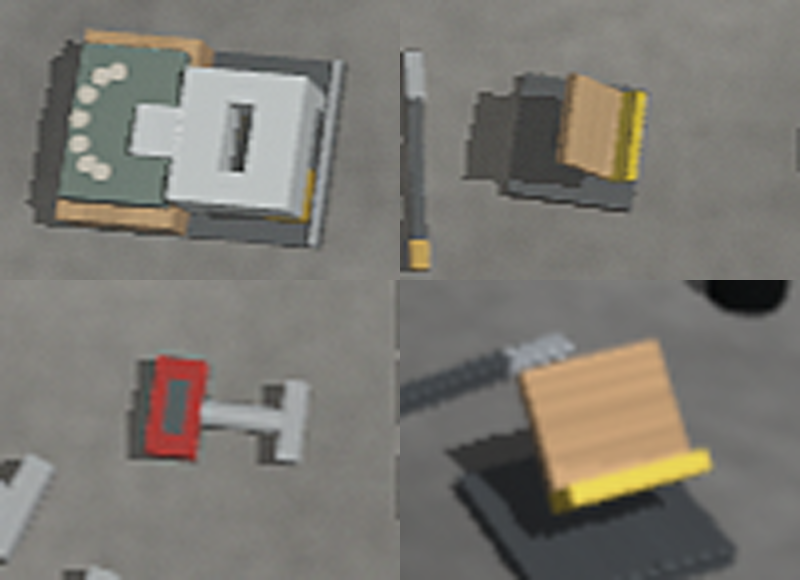

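The crops show the bolt with its red wing at montage (177,410) and its head at (292,420). The slot is at montage (240,138), so about px (140,219.5). The rest's board rises to the left, which is +y, and its lip is on the right. Next I'll fit the part models to colour masks.

```bash
cat > fit.py <<'E'
from h import *
from scipy.optimize import minimize
S=8
def rast(d,polys,box,hull=True):
    u,v,w,h=box; m=np.zeros((h*S,w*S),np.uint8)
    for P,val in polys:
        q=(proj(d,P)+.5-[u,v])*S
        q=np.round(q*16).astype(np.int32)
        if hull: q=cv2.convexHull(q)
        cv2.fillPoly(m,[q.reshape(-1,1,2)],val,shift=4)
    m=cv2.GaussianBlur(m,(0,0),S*.35)
    return cv2.resize(m,(w,h),interpolation=cv2.INTER_AREA)/255.
def bx(cx,cy,cz,a,b,c): return np.array([[cx+i*a/2,cy+j*b/2,cz+k*c/2] for i in(-1,1) for j in(-1,1) for k in(-1,1)])
def T(P,x,y,yaw,z=0): return R.from_rotvec([0,0,yaw]).apply(P)+[x,y,z]
def run(f,p0,step):
    p0=np.array(p0,float); best=None
    for k in range(3):
        sim=np.vstack([p0]+[p0+np.eye(len(p0))[i]*step[i]*(-1)**k for i in range(len(p0))])
        r=minimize(f,p0,method="Nelder-Mead",options=dict(initial_simplex=sim,xatol=1e-5,fatol=1e-6,maxiter=600)); p0=r.x
    return r
E
python3 - <<'E'
from fit import *
t=load("top0"); s=load("side0")
def sub(d,b): u,v,w,h=b; return d["pixels"][v:v+h,u:u+w].astype(float)
# bolt wing+head
tb=(240,213,50,38); sb=(222,217,48,40)
def fb(views):
    def f(p):
        e=0
        for d,b in views:
            A=sub(d,b); red=np.clip((A[...,0]-A[...,1:].max(2))/120,0,1); red=cv2.morphologyEx(red,cv2.MORPH_CLOSE,np.ones((9,9)))
            m=rast(d,[(T(bx(0,.028,.008,.054,.028,.016),*p[:3]),255)],b)
            e+=((red/np.percentile(red[red>.3],60)).clip(0,1)-m).__pow__(2).mean()
            g=A.mean(2); g=((g-np.median(g)-15)/30).clip(0,1)*(A.max(2)-A.min(2)<35)
            m=rast(d,[(T(bx(0,-.036,.008,.044,.012,.016),*p[:3]),255),(T(bx(0,-.008,.008,.015,.044,.015),*p[:3]),255)],b)
            e+=((g-m)**2).mean()*.5
        return e
    return f
for vs in([(t,tb)],[(s,sb)],[(t,tb),(s,sb)]):
    r=run(fb(vs),[.503,-.028,.0],[.004,.004,.08]); print("bolt",r.x,r.fun)
# rest
c=np.sqrt(.5)
def P(x,sl,n): return [x,-.024+sl*c-n*c,.045+sl*c+n*c]   # origin under rest_place
tr=(333,195,36,40); sr=(286,238,52,46)
def fr(views):
    def f(p):
        e=0
        for d,b in views:
            A=sub(d,b); k=((A[...,0]-A[...,2]-20)/40).clip(0,1)
            face=[P(i*.03,q,n) for i in(-1,1) for q in(0,.048) for n in(0,-abs(p[4]))]
            lip=[P(i*.03,q,n) for i in(-1,1) for q in(0,-abs(p[3])) for n in(-abs(p[4]),.014)]
            e+=((k-rast(d,[(T(np.array(face),*p[:3]),255),(T(np.array(lip),*p[:3]),255)],b))**2).mean()
        return e
    return f
for vs in([(t,tr)],[(s,sr)],[(t,tr),(s,sr)]):
    r=run(fr(vs),[.54,-.245,-.05,.006,.006],[.005,.005,.08,.003,.003]); print("rest",r.x,r.fun)
# fixture: print brightness to choose thresholds
A=sub(t,(120,195,48,48)).mean(2).astype(int); print(A[::3,::2])
print(proj(s,[.5,.297,.064])); A=sub(s,(172,150,50,40)).mean(2).astype(int); print(A[::2,::2])
E
```

```text
bolt [ 0.50469388 -0.03102098 -0.06446074] 0.017141962215022323
bolt [ 0.50547187 -0.03326899 -0.07763686] 0.026461578279187496
bolt [ 0.50551664 -0.03151402 -0.05839181] 0.04676663966006107
rest [ 0.54768832 -0.24483821 -0.08495307  0.00664316  0.00609278] 0.004402424681746337
rest [ 0.54890347 -0.24498824 -0.09994066  0.00860207  0.00388279] 0.002249769934286916
rest [ 0.54867529 -0.24459089 -0.1013606   0.00831655  0.00461767] 0.010576372302387484
[[136 139 146 149 154 127 118 122 122 120 118 121 119 120 121 121 122 120
  123 124 123 120 119 120]
 [114 115 114 105 154 117 118  83  82  94  93 103 114 121 121 124 123 124
  124 122 121 118 117 121]
 [114 116 117 131 149 116  99  76  81  83  82  85  89  90  91  90  89  90
   89  89  89  63 165  91]
 [116 116  92 174 191 191 192 191 192 192 193 194 195 198 198 202 205 209
  176  85  88  80 149 100]
 [115 115  80 190 191 190 191 190 191 190 192 191 190 191 190 190 190 191
  168 157 105 117 135 108]
 [106 110  78 197 191 191 191 190 180 176 195 202 194 192 192 191 193 194
  155 152 162 145 100 124]
 [191 192 197 196 190 190 190 192 178 1
[... 2402 characters left out ...]
82 183 184 184 185 183 183 182 181 181
  180 180 179 180 169  75  99]
 [ 65  73 121 121  90 105  94 113 185 184 182 181 182 181 181 180 180 180
  179 178 177 177 178  68  78]
 [112  55 108  95  90 102  89 109 180 181 181 181 181 180 179 178 179 164
  156 139 104 178 181  69  69]
 [106  93  57  69  69  34  40  96 180 179 179 177 170 167 111  81  34  35
   35  34  62 170 181  76  73]
 [103 104  82  67  69  62  38  67 167 150 138 122 123 123  49  34  35  41
   49  53  81 166 166 139 147]
 [102 104 105  57  70  69  62  62 113 122 122 122 123 123  67  85 105 119
  128 148 146 137 131 120  94]
 [103 105 107 100  55  70  68  60 104 124 129 137 139 144 148 146 135 129
  117  91  66  68  73  80  90]]
```

Run:
```python
from fit import *
t=load("top0"); s=load("side0")
def sub(d,b): u,v,w,h=b; return d["pixels"][v:v+h,u:u+w].astype(float).mean(2)
q=lambda a,b,x=0,y=0: np.array([[x-a/2,y-b/2,.064],[x+a/2,y-b/2,.064],[x+a/2,y+b/2,.064],[x-a/2,y+b/2,.064]])
V={"t":(t,(112,192,56,52),166,10),"s":(s,(170,150,54,46),186.5,4)}
def mk(vs,mode):
    def f(p):
        e=0
        for k in vs:
            d,b,th,w=V[k]; A=sub(d,b); I=((A-th)/w*.5+.5).clip(0,1)
            W=rast(d,[(T(q(.112,.104,0,-.006),.505,.297,p0[2]),255)],b)  # ignore far outside
            tong=rast(d,[(T(q(.06,.06,0,.065),*p[:3]),255)],b)
            m=rast(d,[(T(q(.09,.08),*p[:3]),255),(T(q(.046,.018,p[3],p[4]),*p[:3]),0)],b)
            e+=(W*(1-tong)*(I-m)**2).mean()
        return e
    return f
p0=[.505,.297,-.07,0,0]
for vs in("t","s","ts"):
    r=run(mk(vs,0),p0,[.005,.005,.06,.003,.003]); p=r.x
    print(vs,p,r.fun,"slot at",T(np.array([[p[3],p[4],0]]),*p[:3]))
```

```text
t [ 5.10378399e-01  3.00360851e-01 -3.66941916e-02  1.18002216e-05
 -6.99771818e-06] 0.005233113509303992 slot at [[0.51038993 0.30035343 0.        ]]
s [ 0.51176176  0.29617838 -0.02788747  0.00125917  0.00186341] 0.0059580529968430666 slot at [[0.51307241 0.29800595 0.        ]]
ts [ 5.10513002e-01  2.99754638e-01 -3.59662855e-02  4.04066527e-04
  2.49019198e-04] 0.015711038703289736 slot at [[0.51092576 0.29998897 0.        ]]
```

```bash
cat > plan.py <<'E'
from h import *
import sys
from bench import ctrl
def tool(psi,tilt=0):
    a=np.array([np.cos(psi),np.sin(psi),0]); b=np.array([-np.sin(psi),np.cos(psi),0])
    D=np.c_[b,a,[0,0,-1]]
    return R.from_rotvec(a*tilt)*R.from_matrix(D)
BOLT=np.array([.505,-.0315]); BY=-.06
REST=np.array([.5485,-.2447]); RY=-.095
def dirs(yaw,tilt=0): # bolt axes x,y,z as columns
    return (R.from_rotvec([0,0,yaw])*R.from_rotvec([tilt,0,0])).as_matrix()
def plan(p,Rt,R0=None,p0=None):
    s=ctrl.get_state(); p0=s["position"] if p0 is None else p0
    R0=R.from_rotvec(s["tool_rot"]) if R0 is None else R0
    d=R0.inv().apply(np.array(p)-p0)/.3; w=(R0.inv()*Rt).as_rotvec()/np.radians(60)
    print("move",np.round(d,4),np.round(w,4), "dist mm",np.linalg.norm(d)*300,"deg",np.linalg.norm(w)*60)
def show():
    s=ctrl.get_state(); print("t",s["time"],"p",s["position"].round(4),"R",s["tool_rot"].round(3),"F",s["ft_force"].round(1),"T",s["torque"].round(2),"w",round(s["grip_width"]*87,1),"g",s["grip_force"],"q",s["joint_positions"].round(2))
E
python3 - <<'E'
from plan import *
w=BOLT+dirs(BY)[:2,1]*.028; print(w)
plan([w[0],w[1],.12],tool(BY))
s=ctrl.get_state();R0=R.from_rotvec(s["tool_rot"])
plan([.365,.30,.16],tool(.58)); plan([w[0],w[1],.10],tool(BY),tool(.58),np.array([.365,.30,.16]))
E
```

```text
[ 0.50667899 -0.00355038]
move [-1.5899 -1.5951  0.3415] [-1.4000e-03  1.2000e-03  1.2223e+00] dist mm 683.3567200652311 deg 73.33744193714395
move [-0.7987 -0.8074  0.2067] [-1.600e-03  6.000e-04  6.111e-01] dist mm 346.30215560589465 deg 36.66821636492029
move [-1.1052 -0.1595  0.2   ] [0.     0.     0.6112] dist mm 340.317165284741 deg 36.66929888837268
```

>>> jog_arm(moves=[-0.8, -0.81, 0.2, 0, 0, 0.61, 1, -0.8, -0.81, 0.2, 0, 0, 0.61, 1, -0.8, -0.81, 0.2, 0, 0, 0.61, 1, -0.8, -0.81, 0.2, 0, 0, 0.61, 1, -0.8, -0.81, 0.2, 0, 0, 0.61, 1, -0.8, -0.81, 0.2, 0, 0, 0.61, 1, -0.8, -0.81, 0.2, 0, 0, 0.61, 1, -0.8, -0.81, 0.2, 0, 0, 0.61, 1])

```text
time: 1.1
position: [0.3648, 0.3005, 0.1626]
tool_rot: [-1.491, -2.765, -0.001]
ft_force: [0.3, 0.1, 0.2]
grip_width: 0.997
grip_force: 0.0
```

Run:
```python
from plan import *
show(); plan([.5067,-.0036,.10],tool(BY))
```

```text
t 1.1 p [0.3648 0.3005 0.1626] R [-1.491e+00 -2.765e+00 -1.000e-03] F [0.3 0.1 0.2] T [ 0.   -0.03 -0.02] w 86.7 g 0.0 q [-0.94 -0.02  0.19  1.96  0.    1.2  -0.17]
move [-1.1069 -0.1621  0.208 ] [-1.00e-04 -6.00e-04  6.13e-01] dist mm 341.36472421441346 deg 36.77770517433662
```

>>> jog_arm(moves=[-1, -0.16, 0.2, 0, 0, 0.61, 1, -1, -0.16, 0.2, 0, 0, 0.61, 1, -1, -0.16, 0.2, 0, 0, 0.61, 1, -1, -0.16, 0.2, 0, 0, 0.61, 1, -1, -0.16, 0.2, 0, 0, 0.61, 1, -1, -0.16, 0.2, 0, 0, 0.61, 1, -1, -0.16, 0.2, 0, 0, 0.61, 1, -1, -0.16, 0.2, 0, 0, 0.61, 1])

```text
time: 2.1
position: [0.4898, 0.025, 0.1027]
tool_rot: [-2.28, -2.161, -0.001]
ft_force: [1.0, 0.2, -0.9]
grip_width: 0.999
grip_force: 0.0
```

Run:
```python
from plan import *
show(); plan([.5067,-.0036,.05],tool(BY)); plan([.5067,-.0036,.005],tool(BY))
```

```text
t 2.1 p [0.4898 0.025  0.1027] R [-2.280e+00 -2.161e+00 -1.000e-03] F [ 1.   0.2 -0.9] T [-0.09  0.05 -0.  ] w 86.9 g 0.0 q [-0.6   0.08  0.52  2.   -0.04  1.07 -0.12]
move [-0.0923  0.0614  0.1757] [ 0.0001 -0.0006  0.006 ] dist mm 62.3154497155343 deg 0.3633970361898121
move [-0.0924  0.0613  0.3257] [ 0.0001 -0.0006  0.006 ] dist mm 103.21050061396676 deg 0.3633970361898121
```

>>> jog_arm(moves=[-0.092, 0.061, 0.15, 0, 0, 0, 1, -0.092, 0.061, 0.18, 0, 0, 0, 1, -0.092, 0.061, 0.25, 0, 0, 0, 1, -0.092, 0.061, 0.3, 0, 0, 0, 1, -0.092, 0.061, 0.327, 0, 0, 0, 1, -0.092, 0.061, 0.327, 0, 0, 0, 1, -0.092, 0.061, 0.327, 0, 0, 0, 0, -0.092, 0.061, 0.327, 0, 0, 0, -0.5], newtons=30)

```text
time: 3.1
position: [0.5071, -0.0059, 0.0051]
tool_rot: [2.284, 2.156, 0.002]
ft_force: [0.3, 1.0, 0.3]
grip_width: 0.855
grip_force: 0.0
```

Run:
```python
from plan import *
show()
```

```text
t 3.1 p [ 0.5071 -0.0059  0.0051] R [2.284e+00 2.156e+00 2.000e-03] F [0.3 1.  0.3] T [-0.13  0.04 -0.02] w 74.3 g 0.0 q [-0.52  0.27  0.54  2.04 -0.18  0.88  0.05]
```

>>> jog_arm(moves=[0, 0, 0, 0, 0, 0, -0.5, 0, 0, 0, 0, 0, 0, -0.5, 0, 0, 0, 0, 0, 0, -0.5, 0, 0, 0, 0, 0, 0, -0.5, 0, 0, 0, 0, 0, 0, -0.5, 0, 0, 0, 0, 0, 0, -0.5, 0, 0, 0, 0, 0, 0, -0.5, 0, 0, 0, 0, 0, 0, -0.5], newtons=30)

```text
time: 4.1
position: [0.5067, -0.0059, 0.0046]
tool_rot: [2.284, 2.157, 0.001]
ft_force: [-0.7, 0.0, 4.6]
grip_width: 0.619
grip_force: 30.0
```

Run:
```python
from plan import *
show()
d=ctrl.get_image("side"); np.savez("pics/s1.npz",**d); e=ctrl.get_image("top"); np.savez("pics/t1.npz",**e)
def crop(d,u,v,w,h,k): return cv2.resize(d["pixels"][v:v+h,u:u+w,::-1],None,fx=k,fy=k,interpolation=cv2.INTER_CUBIC)
cv2.imwrite("pics/m2.png",np.hstack([crop(d,200,170,100,120,4),crop(e,220,180,100,120,4)]))
```

```text
t 4.1 p [ 0.5067 -0.0059  0.0046] R [2.284e+00 2.157e+00 1.000e-03] F [-0.7  0.   4.6] T [-0.11  0.25  0.02] w 53.9 g 29.96382772922516 q [-0.52  0.27  0.54  2.04 -0.18  0.88  0.05]
```

View pics/m2.png

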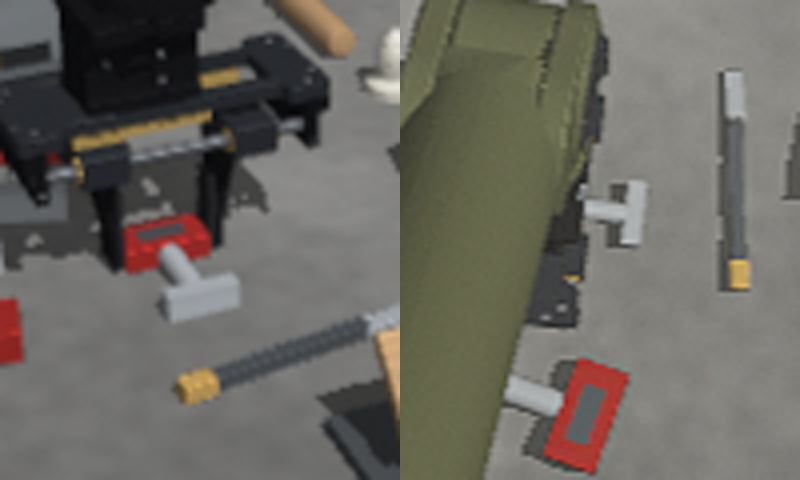

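The grasp holds the wing at 53.9 mm. The side crop shows the bolt flat between the fingers, with the head sticking out towards the camera. Next I'll lift, tilt and move to the rest.

```bash
cat >> plan.py <<'E'
def place(mid,psi,tilt,off): # TCP for bolt mid target
    Rt=tool(psi,tilt); return np.array(mid)-Rt.apply(off),Rt
E
python3 - <<'E'
from plan import *
s=ctrl.get_state();R0=R.from_rotvec(s["tool_rot"]); M=R0.as_matrix(); print("psi",np.arctan2(M[1,1],M[0,1]), "z",M[:,2])
off=R0.inv().apply(np.array([.505,-.032,.008])-s["position"]); off[1]=0; print(off)
B=dirs(RY,np.pi/4)
mid=np.array([*REST,.0803])
for n,u in((.06,.01),(.03,.004),(.003,.004),(0,.001)):
    p,Rt=place(mid+B[:,2]*n+B[:,1]*u,RY,np.pi/4,off); print(p); plan(p,Rt)
E
```

```text
psi -0.05759733129488935 z [ 2.77486841e-04  1.18078027e-04 -9.99999955e-01]
[-0.02611978  0.         -0.00338923]
[ 0.54712558 -0.25912399  0.1458704 ]
move [-0.8347  0.1832 -0.4709] [-0.0138  0.7498  0.034 ] dist mm 292.73212136164057 deg 45.04040452216868
[ 0.54873536 -0.24222995  0.12041456]
move [-0.7782  0.1853 -0.3861] [-0.0138  0.7498  0.034 ] dist mm 266.4805200802985 deg 45.04040452216868
[ 0.55054637 -0.22322415  0.10132267]
move [-0.7146  0.1877 -0.3224] [-0.0138  0.7498  0.034 ] dist mm 241.84593523987752 deg 45.04040452216868
[ 0.55054637 -0.22322415  0.09708003]
move [-0.7146  0.1877 -0.3083] [-0.0138  0.7498  0.034 ] dist mm 240.18088772689896 deg 45.04040452216868
```

>>> jog_arm(moves=[0, 0, -0.1, 0, 0, 0, -0.5, 0, 0, -0.3, 0, 0, 0, -0.5, 0, 0, -0.45, 0, 0, 0, -0.5, 0, 0, -0.5, 0, 0, 0, -0.5, -0.1, 0, -0.5, 0, 0.2, 0, -0.5, -0.25, 0.05, -0.5, 0, 0.4, 0, -0.5, -0.4, 0.1, -0.5, 0, 0.6, 0, -0.5, -0.45, 0.12, -0.5, 0, 0.75, 0, -0.5], newtons=40)

```text
time: 5.2
position: [0.5349, -0.1465, 0.153]
tool_rot: [-1.872, -1.76, -0.692]
ft_force: [0.8, 1.5, -1.2]
grip_width: 0.615
grip_force: 40.0
```

Run:
```python
from plan import *
show()
```

```text
t 5.2 p [ 0.5349 -0.1465  0.153 ] R [-1.872 -1.76  -0.692] F [ 0.8  1.5 -1.2] T [-0.92  0.17  0.02] w 53.5 g 39.96795952320099 q [ 0.04  0.52  0.73  1.65 -0.84  1.66  0.9 ]
```

Run:
```python
from plan import *
off=np.array([-.0261,0,-.0034]); B=dirs(RY,np.pi/4); mid=np.array([*REST,.0803])
for n,u in((.04,.006),):
    p,Rt=place(mid+B[:,2]*n+B[:,1]*u,RY,np.pi/4,off); print(p); plan(p,Rt)
```

```text
[ 0.54819817 -0.24786763  0.12887824]
move [-0.3061  0.0651 -0.1567] [-0.0223  0.0732  0.023 ] dist mm 104.99404318904668 deg 4.794185981468972
```

>>> jog_arm(moves=[-0.1, 0.02, -0.05, -0.02, 0.073, 0.023, -0.5, -0.2, 0.04, -0.1, -0.02, 0.073, 0.023, -0.5, -0.306, 0.065, -0.157, -0.02, 0.073, 0.023, -0.5, -0.306, 0.065, -0.157, -0.02, 0.073, 0.023, -0.5, -0.306, 0.065, -0.157, -0.02, 0.073, 0.023, -0.5, -0.306, 0.065, -0.157, -0.02, 0.073, 0.023, -0.5, -0.306, 0.065, -0.157, -0.02, 0.073, 0.023, -0.5, -0.306, 0.065, -0.157, -0.02, 0.073, 0.023, -0.5])

```text
time: 6.2
position: [0.5487, -0.2435, 0.1312]
tool_rot: [-1.849, -1.692, -0.761]
ft_force: [0.4, 0.8, -2.0]
grip_width: 0.618
grip_force: 40.0
```

Run:
```python
from plan import *
show()
off=np.array([-.0261,0,-.0034]); B=dirs(RY,np.pi/4); mid=np.array([*REST,.0803])
for n,u in((.004,.006),(.001,.003)):
    p,Rt=place(mid+B[:,2]*n+B[:,1]*u,RY,np.pi/4,off); print(p); plan(p,Rt)
d=ctrl.get_image("side"); np.savez("pics/s2.npz",**d)
cv2.imwrite("pics/m3.png",cv2.resize(d["pixels"][180:300,250:380,::-1],None,fx=4.5,fy=4.5,interpolation=cv2.INTER_CUBIC))
```

```text
t 6.2 p [ 0.5487 -0.2435  0.1312] R [-1.849 -1.692 -0.761] F [ 0.4  0.8 -2. ] T [-1.13  0.16 -0.  ] w 53.7 g 39.966707825660706 q [ 0.26  0.72  0.7   1.45 -0.92  1.8   0.99]
[ 0.55061284 -0.22252657  0.10342239]
move [-0.0153  0.0005  0.1151] [-0.0055  0.0027  0.0034] dist mm 34.84160913123052 deg 0.42046780954744106
[ 0.55061284 -0.22252657  0.09917975]
move [-0.0253  0.0005  0.1252] [-0.0055  0.0027  0.0034] dist mm 38.30427976533827 deg 0.42046780954744106
```

View pics/m3.png

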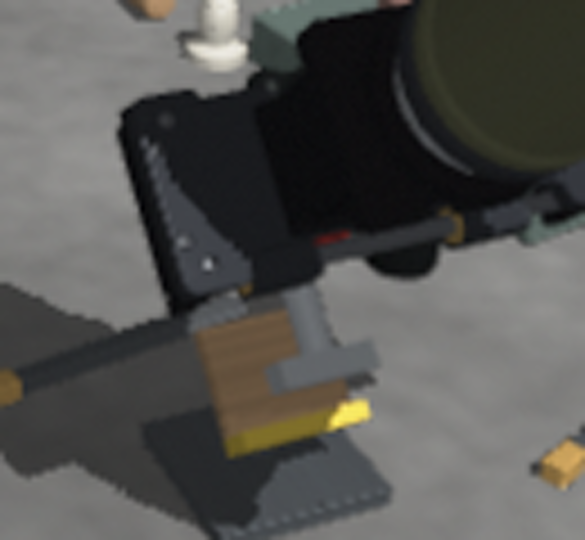

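>>> jog_arm(moves=[-0.01, 0, 0.05, 0, 0, 0, -0.5, -0.015, 0, 0.09, 0, 0, 0, -0.5, -0.018, 0, 0.105, 0, 0, 0, -0.5, -0.018, 0, 0.11, 0, 0, 0, -0.5, -0.02, 0, 0.114, 0, 0, 0, -0.5, -0.02, 0, 0.118, 0, 0, 0, -0.5, -0.022, 0, 0.122, 0, 0, 0, -0.5, -0.022, 0, 0.122, 0, 0, 0, -0.5])

```text
time: 7.25
position: [0.5502, -0.2231, 0.1001]
tool_rot: [-1.85, -1.69, -0.761]
ft_force: [-0.7, -0.2, -0.7]
grip_width: 0.613
grip_force: 40.0
```

Run:
```python
from plan import *
show()
off=np.array([-.0261,0,-.0034]); B=dirs(RY,np.pi/4); mid=np.array([*REST,.0803])
s=ctrl.get_state(); m=s["position"]+R.from_rotvec(s["tool_rot"]).apply(off); print("mid err in rest axes mm",(B.T@(m-mid)*1000).round(1))
d=ctrl.get_image("side"); np.savez("pics/s3.npz",**d)
im=cv2.resize(d["pixels"][210:300,270:370,::-1],None,fx=6,fy=6,interpolation=cv2.INTER_CUBIC)
cv2.imwrite("pics/m4.png",im)
```

```text
t 7.25 p [ 0.5502 -0.2231  0.1001] R [-1.85  -1.69  -0.761] F [-0.7 -0.2 -0.7] T [-1.04  0.07  0.01] w 53.4 g 39.96692597866058 q [ 0.23  0.73  0.69  1.51 -0.94  1.74  1.01]
mid err in rest axes mm [-0.3  3.2  2.1]
```

View pics/m4.png

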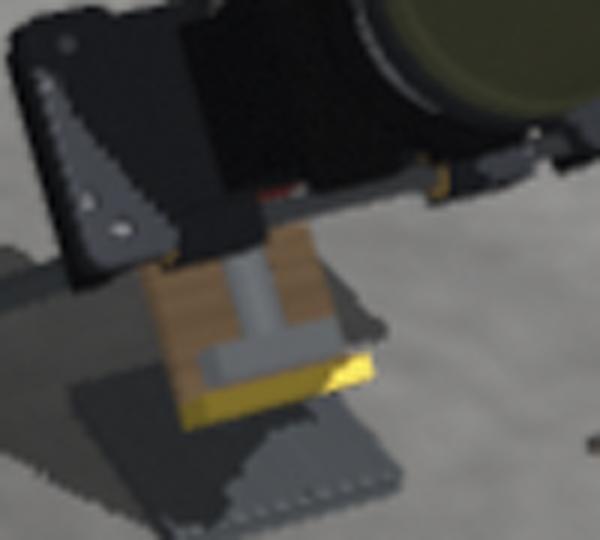

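The head bar sits just above the yellow lip, centred on the board and parallel to it. Now I'll ease it in the last 2–3 mm.

>>> jog_arm(moves=[0, 0, 0.003, 0, 0, 0, -0.5, 0, 0, 0.006, 0, 0, 0, -0.5, -0.003, 0, 0.007, 0, 0, 0, -0.5, -0.005, 0, 0.007, 0, 0, 0, -0.5, -0.007, 0, 0.007, 0, 0, 0, -0.5, -0.008, 0, 0.007, 0, 0, 0, -0.5, -0.008, 0, 0.007, 0, 0, 0, -0.5, -0.008, 0, 0.007, 0, 0, 0, -0.5])

```text
time: 8.3
position: [0.5502, -0.223, 0.0972]
tool_rot: [-1.849, -1.69, -0.762]
ft_force: [-0.1, 0.8, 0.4]
grip_width: 0.616
grip_force: 40.0
```

>>> jog_arm(moves=[0, 0, 0, 0, 0, 0, -0.1, 0, 0, 0, 0, 0, 0, 0.3, 0, 0, 0, 0, 0, 0, 0.6, 0, 0, 0, 0, 0, 0, 0.8, 0, 0, 0, 0, 0, 0, 0.8, 0, 0, 0, 0, 0, 0, 0.8, 0, 0, -0.02, 0, 0, 0, 0.8, 0, 0, -0.1, 0, 0, 0, 0.8])

```text
time: 9.3
position: [0.5483, -0.2433, 0.118]
tool_rot: [-1.848, -1.69, -0.76]
ft_force: [1.2, -0.5, -0.1]
grip_width: 0.901
grip_force: 0.0
```

Run:
```python
from plan import *
show()
d=ctrl.get_image("side"); np.savez("pics/s4.npz",**d)
im=cv2.resize(d["pixels"][210:300,270:370,::-1],None,fx=6,fy=6,interpolation=cv2.INTER_CUBIC)
cv2.imwrite("pics/m5.png",im)
```

```text
t 9.3 p [ 0.5483 -0.2433  0.118 ] R [-1.848 -1.69  -0.76 ] F [ 1.2 -0.5 -0.1] T [-0.85  0.14  0.02] w 78.4 g 0.0 q [ 0.26  0.74  0.7   1.46 -0.93  1.79  1.01]
```

View pics/m5.png

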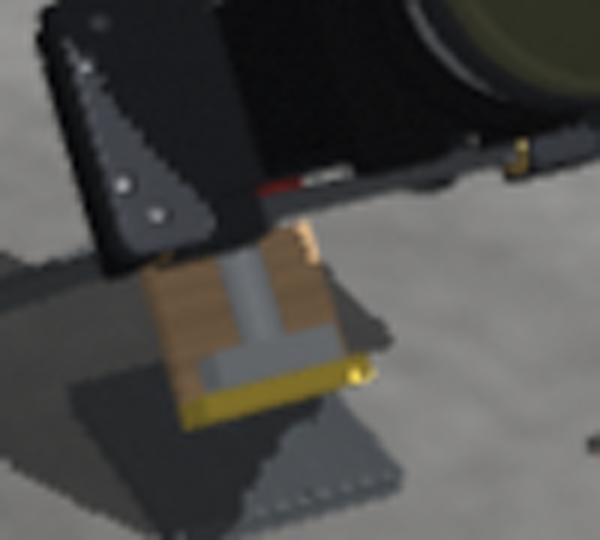

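The bolt stayed home on the rest after release, with its head against the lip. Next I'll retreat and reorient for the second grasp along the bolt axis.

Run:
```python
from plan import *
plan([.552,-.225,.23],tool(RY,0))
B=dirs(RY,np.pi/4); mid=np.array([*REST,.0803]); 
for k in(.16,.075,.018): print(mid+B[:,1]*k)
plan(mid+B[:,1]*.16,tool(RY,-np.pi/4),tool(RY,0),np.array([.552,-.225,.23]))
```

```text
move [ 0.3104  0.0052 -0.2063] [-0.0019 -0.7447  0.0035] dist mm 111.81748723190321 deg 44.68179550247377
[ 0.55923186 -0.13207306  0.19343708]
[ 0.55353056 -0.19190612  0.13333301]
[ 0.54970733 -0.23202947  0.09302792]
move [ 0.3106 -0.0054  0.1219] [-0.   -0.75 -0.  ] dist mm 100.12273648989564 deg 45.0
```

>>> jog_arm(moves=[0, 0, -0.15, 0, 0, 0, 1, 0, 0, -0.28, 0, 0, 0, 1, 0.1, 0, -0.28, 0, -0.17, 0, 1, 0.2, 0, -0.26, 0, -0.34, 0, 1, 0.31, 0.005, -0.21, 0, -0.51, 0.003, 1, 0.31, 0.005, -0.206, 0, -0.68, 0.003, 1, 0.31, 0.005, -0.206, -0.002, -0.745, 0.003, 1, 0.31, 0.005, -0.206, -0.002, -0.745, 0.003, 1])

```text
time: 10.35
position: [0.5529, -0.2194, 0.2278]
tool_rot: [-2.314, -2.119, -0.004]
ft_force: [-0.8, 0.9, 0.1]
grip_width: 0.998
grip_force: 0.0
```

>>> jog_arm(moves=[0.08, 0, 0, 0, -0.17, 0, 1, 0.16, 0, 0.04, 0, -0.34, 0, 1, 0.24, 0, 0.08, 0, -0.51, 0, 1, 0.31, -0.005, 0.122, 0, -0.68, 0, 1, 0.31, -0.005, 0.122, 0, -0.75, 0, 1, 0.31, -0.005, 0.122, 0, -0.75, 0, 1, 0.31, -0.005, 0.122, 0, -0.75, 0, 1, 0.31, -0.005, 0.122, 0, -0.75, 0, 1])

```text
time: 11.35
position: [0.5589, -0.1318, 0.1921]
tool_rot: [1.859, 1.687, -0.765]
ft_force: [-0.6, 1.0, -0.4]
grip_width: 1.001
grip_force: 0.0
```

Run:
```python
from plan import *
show()
d=ctrl.get_image("side"); np.savez("pics/s5.npz",**d); e=ctrl.get_image("top"); np.savez("pics/t5.npz",**e)
def crop(d,u,v,w,h,k): return cv2.resize(d["pixels"][v:v+h,u:u+w,::-1],None,fx=k,fy=k,interpolation=cv2.INTER_CUBIC)
cv2.imwrite("pics/m6.png",np.hstack([crop(d,270,200,90,100,4),crop(e,310,170,90,100,4)]))
B=dirs(RY,np.pi/4); mid=np.array([*REST,.0803]); 
plan(mid+B[:,1]*.06,tool(RY,-np.pi/4));plan(mid+B[:,1]*.018,tool(RY,-np.pi/4))
```

```text
t 11.35 p [ 0.5589 -0.1318  0.1921] R [ 1.859  1.687 -0.765] F [-0.6  1.  -0.4] T [ 0.7  -0.06  0.04] w 87.1 g 0.0 q [-1.07  0.49  1.03  1.77  0.37  1.27 -0.31]
move [-0.0079  0.0012  0.3323] [-0.0006 -0.0042 -0.0003] dist mm 99.71365451847444 deg 0.255030647310694
move [-0.0085  0.0013  0.4723] [-0.0006 -0.0042 -0.0003] dist mm 141.7079997041716 deg 0.255030647310694
```

View pics/m6.png

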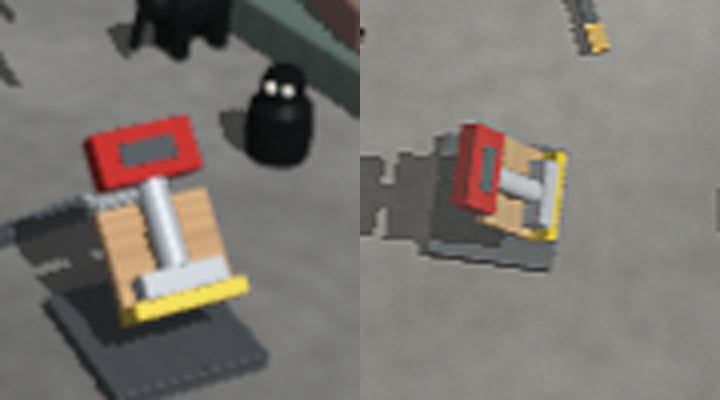

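The bolt lies home on the rest: red wing uphill, head on the lip, shank centred. Next I'll advance along the bolt axis and grip the wing.

>>> jog_arm(moves=[-0.004, 0.001, 0.15, 0, -0.004, 0, 1, -0.008, 0.001, 0.28, 0, -0.004, 0, 1, -0.008, 0.001, 0.36, 0, -0.004, 0, 1, -0.008, 0.001, 0.42, 0, -0.004, 0, 1, -0.008, 0.001, 0.46, 0, -0.004, 0, 1, -0.008, 0.001, 0.472, 0, -0.004, 0, 1, -0.008, 0.001, 0.472, 0, -0.004, 0, 1, -0.008, 0.001, 0.472, 0, -0.004, 0, 0.5])

```text
time: 12.45
position: [0.5506, -0.2299, 0.0929]
tool_rot: [1.85, 1.688, -0.769]
ft_force: [-0.5, -0.7, -0.4]
grip_width: 0.951
grip_force: 0.0
```

Run:
```python
from plan import *
show()
B=dirs(RY,np.pi/4); mid=np.array([*REST,.0803]); s=ctrl.get_state()
print("TCP rel bolt mid, bolt axes mm",(B.T@(s["position"]-mid)*1000).round(1))
```

```text
t 12.45 p [ 0.5506 -0.2299  0.0929] R [ 1.85   1.688 -0.769] F [-0.5 -0.7 -0.4] T [ 0.71 -0.06 -0.01] w 82.8 g 0.0 q [-0.89  0.6   0.99  1.9   0.36  0.98 -0.28]
TCP rel bolt mid, bolt axes mm [ 0.7 19.4 -1.7]
```

>>> jog_arm(moves=[-0.005, -0.002, 0.003, 0, 0, 0, 0.5, -0.005, -0.002, 0.003, 0, 0, 0, 0, -0.005, -0.002, 0.003, 0, 0, 0, -0.5, -0.005, -0.002, 0.003, 0, 0, 0, -0.5, -0.005, -0.002, 0.003, 0, 0, 0, -0.5, -0.005, -0.002, 0.003, 0, 0, 0, -0.5, -0.005, -0.002, 0.003, 0, 0, 0, -0.5, -0.005, -0.002, 0.003, 0, 0, 0, -0.5], newtons=50)

```text
time: 13.45
position: [0.5492, -0.2322, 0.093]
tool_rot: [1.85, 1.688, -0.77]
ft_force: [0.1, 0.4, 1.2]
grip_width: 0.614
grip_force: 50.0
```

Run:
```python
from plan import *
show()
B=dirs(RY,np.pi/4); mid=np.array([*REST,.0803]); s=ctrl.get_state(); R0=R.from_rotvec(s["tool_rot"])
print("TCP rel bolt mid, bolt axes mm",(B.T@(s["position"]-mid)*1000).round(1))
print("off",R0.inv().apply(mid-s["position"]).round(4), "bolt axes in tool", (R0.inv().as_matrix()@B).round(3))
plan([.556,-.17,.18],tool(RY,0))
```

```text
t 13.45 p [ 0.5492 -0.2322  0.093 ] R [ 1.85   1.688 -0.77 ] F [0.1 0.4 1.2] T [ 0.76  0.02 -0.08] w 53.4 g 49.97959507629275 q [-0.89  0.6   0.99  1.9   0.36  0.98 -0.28]
TCP rel bolt mid, bolt axes mm [-0.4 17.9  0.1]
off [0.0001 0.0004 0.0179] bolt axes in tool [[-0.003 -0.002 -1.   ]
 [ 1.     0.001 -0.003]
 [ 0.001 -1.     0.002]]
move [-0.0583  0.0028 -0.3523] [-5.000e-04  7.517e-01  2.700e-03] dist mm 107.14240158353758 deg 45.10449720238606
```

>>> jog_arm(moves=[-0.03, 0, -0.03, 0, 0, 0, -0.5, -0.08, 0, -0.12, 0, 0, 0, -0.5, -0.14, 0, -0.25, 0, 0.1, 0, -0.5, -0.14, 0.003, -0.38, 0, 0.25, 0, -0.5, -0.13, 0.003, -0.42, 0, 0.42, 0, -0.5, -0.12, 0.003, -0.42, 0, 0.58, 0, -0.5, -0.12, 0.003, -0.42, 0, 0.752, 0.003, -0.5, -0.12, 0.003, -0.42, 0, 0.752, 0.003, -0.5], newtons=60)

```text
time: 14.45
position: [0.5538, -0.1763, 0.2088]
tool_rot: [2.336, 2.097, -0.002]
ft_force: [-0.4, 0.2, -1.7]
grip_width: 0.614
grip_force: 60.0
```

Run:
```python
from plan import *
show()
plan([.512,.297,.20],tool(-.036))
```

```text
t 14.45 p [ 0.5538 -0.1763  0.2088] R [ 2.336e+00  2.097e+00 -2.000e-03] F [-0.4  0.2 -1.7] T [-0.13  0.12  0.01] w 53.4 g 59.98029897920787 q [-0.56  0.26  0.97  1.68 -0.22  1.32  0.34]
move [ 1.5535 -0.3079  0.0256] [ 0.0008  0.0022 -0.0683] dist mm 475.18163588981963 deg 4.099091030213625
```

>>> jog_arm(moves=[0.15, -0.03, 0, 0, 0, 0, -0.5, 0.3, -0.06, 0, 0, 0, 0, -0.5, 0.45, -0.09, 0, 0, 0, -0.02, -0.5, 0.6, -0.12, 0, 0, 0, -0.04, -0.5, 0.75, -0.15, 0, 0, 0, -0.06, -0.5, 0.9, -0.18, 0, 0, 0, -0.068, -0.5, 0.95, -0.2, 0, 0, 0, -0.068, -0.5, 1, -0.2, 0, 0, 0, -0.068, -0.5])

```text
time: 15.45
position: [0.5245, 0.1362, 0.2073]
tool_rot: [2.246, 2.195, -0.002]
ft_force: [-0.1, -0.9, -2.1]
grip_width: 0.613
grip_force: 60.0
```

Run:
```python
from plan import *
show()
plan([.512,.297,.185],tool(-.036))
```

```text
t 15.45 p [0.5245 0.1362 0.2073] R [ 2.246e+00  2.195e+00 -2.000e-03] F [-0.1 -0.9 -2.1] T [-0.12  0.03 -0.  ] w 53.4 g 59.98051442205906 q [-1.03  0.11  0.78  1.77 -0.08  1.3  -0.25]
move [ 0.535  -0.0538  0.0736] [-0.0005  0.0015  0.0126] dist mm 162.80087062332373 deg 0.7598702669585271
```

>>> jog_arm(moves=[0.15, -0.015, 0, 0, 0, 0.013, -0.5, 0.3, -0.03, 0, 0, 0, 0.013, -0.5, 0.45, -0.045, 0.05, 0, 0, 0.013, -0.5, 0.535, -0.054, 0.12, 0, 0, 0.013, -0.5, 0.535, -0.054, 0.18, 0, 0, 0.013, -0.5, 0.535, -0.054, 0.22, 0, 0, 0.013, -0.5, 0.535, -0.054, 0.22, 0, 0, 0.013, -0.5, 0.535, -0.054, 0.22, 0, 0, 0.013, -0.5])

```text
time: 16.45
position: [0.5137, 0.2954, 0.1424]
tool_rot: [-2.265, -2.176, -0.002]
ft_force: [-0.6, -0.5, -1.5]
grip_width: 0.615
grip_force: 60.0
```

Run:
```python
from plan import *
show()
d=ctrl.get_image("side"); np.savez("pics/s6.npz",**d); e=ctrl.get_image("top"); np.savez("pics/t6.npz",**e)
def crop(d,u,v,w,h,k): return cv2.resize(d["pixels"][v:v+h,u:u+w,::-1],None,fx=k,fy=k,interpolation=cv2.INTER_CUBIC)
cv2.imwrite("pics/m7.png",np.hstack([crop(d,160,120,80,100,5),crop(e,100,170,80,100,5)]))
```

```text
t 16.45 p [0.5137 0.2954 0.1424] R [-2.265e+00 -2.176e+00 -2.000e-03] F [-0.6 -0.5 -1.5] T [-0.07  0.07  0.  ] w 53.5 g 59.980844585224986 q [-1.13  0.29  0.67  1.72 -0.19  1.19 -0.45]
```

View pics/m7.png

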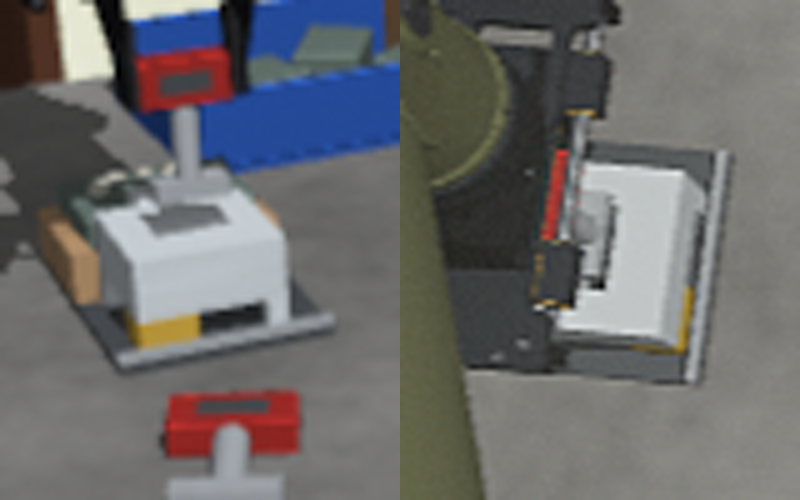

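The side crop shows the upright bolt with its head over the plate, just behind and above the slot mouth at crop (187,220). In the top crop the arm hides part of it. I'll measure bias by comparing predicted and seen wing and head.

Run:
```python
from fit import *
from plan import *
s=load("s6"); t=load("t6"); st=ctrl.get_state(); R0=R.from_rotvec(st["tool_rot"]); M=R0.as_matrix()
psi=np.arctan2(M[1,1],M[0,1]); print("psi",psi, "z",M[:,2].round(4))
mid=st["position"]+R0.apply([0,0,.0179]); print(mid)
# bolt upright: axes tool frame: x=tool y, y=-tool z, z=-tool x
def bw(P): return mid+R0.apply(np.c_[-P[:,2],P[:,0],-P[:,1]])
W=bx(0,.028,0,.054,.028,.016); H=bx(0,-.036,0,.044,.012,.016); SH=bx(0,-.008,0,.015,.044,.015)
def sub(d,b): u,v,w,h=b; return d["pixels"][v:v+h,u:u+w].astype(float)
b=(182,124,34,24); A=sub(s,b); red=((A[...,0]-A[...,1:].max(2))/90).clip(0,1); red=cv2.morphologyEx(red,cv2.MORPH_CLOSE,np.ones((7,7)))
def shift(m,d): return cv2.warpAffine(m,np.float32([[1,0,d[0]],[0,1,d[1]]]),m.shape[::-1])
m=rast(s,[(bw(W),255)],b); r=run(lambda p:((shift(m,p)-red)**2).mean(),[0,0],[1,1]); print("side wing px shift",r.x,r.fun)
print("head corners side",proj(s,bw(H)).round(1).tolist())
print("slot pred side .511,.300",proj(s,T(np.array([[i*.023,j*.009,.064] for i,j in((-1,-1),(1,-1),(1,1),(-1,1))]),.511,.300,-.036)).round(1).tolist())
print(sub(s,(184,148,28,22)).mean(2).astype(int))
b=(200,195,14,28); 
print("wing top corners in top",proj(t,bw(W)).round(1).tolist())
A=sub(t,(205-0,198,0,0)) if 0 else sub(t,(204,196,14,26)); print("head in top",proj(t,bw(H)).round(1).tolist())
A=t["pixels"][196:224,206-100+0:226].astype(int) if 0 else sub(t,(206,196,20,26)); 
print((sub(t,(126,196,24,36)).mean(2)).astype(int))
```

```text
psi -0.03908971775128201 z [ 9.0e-04  1.5e-03 -1.0e+00]
[0.51358905 0.29617    0.1246936 ]
side wing px shift [ 0.57502079 -0.14581108] 0.01927754041768971
head corners side [[189.4, 158.7], [191.1, 160.7], [189.1, 154.8], [190.7, 156.8], [204.0, 156.3], [205.8, 158.2], [203.8, 152.4], [205.5, 154.3]]
slot pred side .511,.300 [[190.1, 166.6], [205.3, 163.9], [203.4, 161.7], [188.2, 164.3]]
[[115 115 115 115 115 116 113  96  64  43  80 125 149 158 152 125  83  89
   87  87  87  86  87  87  86  86  87  86]
 [116 117 116 115 114 115 115 110  93  61  76 120 147 157 153 129  88  87
   86  87  87  86  86  87  86  86  87  86]
 [116 116 115 114 113 111 111 113 108  90  81 114 145 157 154 130  89  86
   85  81  80  87  87  86  87  86  86  87]
 [106 115 114 114 113 112 113 112 111 108  97 111 143 157 155 130  87  77
   76  64  63  81  86  88  90  87  82  80]
 [ 78 106 114 113 112 113 112 109 109 123 131 117 142 156 155 129  71  55
   66  71  60  66  82  84  93  89  78  74]
 [ 59  78 106 122 142 139 118 102 115 155 164 117 140 155 156 135 103 110
  121 124 103  77  73  74  81  88  92  93]
 [114
[... 5098 characters left out ...]
71  72  64  65  65  64  64  55  65  93  87  76  91  69 138 191 198
  197 196 195 195 196 196]
 [ 62  67  62  65  64  65  67  59  51  63 147 138  77  60  37 176 205 198
  196 195 196 195 195 196]
 [ 75  76  64  61  65  64  68  62  50  83 158 137  65  46  31 170 201 196
  196 195 195 195 196 196]
 [ 78  75  62  64  65  65  68  57  43 149 201 211 213 214 192 190 198 196
  195 195 195 195 196 196]
 [ 60  64  62  60  63  64  63  57  37 140 192 199 198 199 199 198 197 196
  195 196 195 194 195 195]
 [ 45  59  82 127 121  67  50  43  29 176 206 198 196 196 196 195 194 195
  195 196 195 195 195 195]
 [ 82 179 155  57  54  49  98 104  74 168 199 194 194 193 195 197 196 196
  195 195 195 195 195 196]]
```

Run:
```python
from plan import *
p=ctrl.get_state()["position"]
plan(p+[-.0029,.0029,-.0214],tool(-.036))
from fit import *
t=load("t6"); print(proj(t,T(np.array([[i*.023,j*.009,.064] for i,j in((-1,-1),(1,-1),(1,1),(-1,1))]),.511,.300,-.036)).round(1).tolist())
```

```text
move [ 0.0092 -0.0101  0.0713] [ 0.0008 -0.0015 -0.0029] dist mm 21.789446987016458 deg 0.20394463279370514
[[141.1, 227.5], [143.6, 210.4], [136.9, 209.8], [134.3, 226.9]]
```

>>> jog_arm(moves=[0.005, -0.005, 0, 0, 0, 0, -0.5, 0.0108, -0.0095, 0.02, 0, 0, 0, -0.5, 0.0108, -0.0095, 0.04, 0, 0, 0, -0.5, 0.0108, -0.0095, 0.05, 0, 0, 0, -0.5, 0.0108, -0.0095, 0.058, 0, 0, 0, -0.5, 0.0108, -0.0095, 0.064, 0, 0, 0, -0.5, 0.0108, -0.0095, 0.068, 0, 0, 0, -0.5, 0.0108, -0.0095, 0.071, 0, 0, 0, -0.5])

```text
time: 17.55
position: [0.5103, 0.3, 0.1226]
tool_rot: [-2.262, -2.178, -0.001]
ft_force: [-4.0, -1.7, 14.3]
grip_width: 0.614
grip_force: 60.0
```

Run:
```python
from plan import *
show()
```

```text
t 17.55 p [0.5103 0.3    0.1226] R [-2.262e+00 -2.178e+00 -1.000e-03] F [-4.  -1.7 14.3] T [-0.69  1.54  0.02] w 53.4 g 60.0423617195338 q [-1.13  0.31  0.66  1.75 -0.21  1.16 -0.45]
```

>>> jog_arm(moves=[0, 0, -0.012, 0, 0, 0, -0.5, -0.004, 0.0024, -0.012, 0, 0, 0, -0.5, -0.004, 0.0024, -0.01, 0, 0, 0, -0.5, -0.004, 0.0024, -0.008, 0, 0, 0, -0.5, -0.004, 0.0024, -0.004, 0, 0, 0, -0.5, -0.004, 0.0024, 0, 0, 0, 0, -0.5, -0.004, 0.0024, 0.003, 0, 0, 0, -0.5, -0.004, 0.0024, 0.003, 0, 0, 0, -0.5])

```text
time: 18.55
position: [0.511, 0.2985, 0.1193]
tool_rot: [-2.263, -2.179, -0.001]
ft_force: [2.5, 0.6, -2.3]
grip_width: 0.615
grip_force: 60.0
```

Run:
```python
from plan import *
show()
```

```text
t 18.55 p [0.511  0.2985 0.1193] R [-2.263e+00 -2.179e+00 -1.000e-03] F [ 2.5  0.6 -2.3] T [-0.02 -0.55 -0.02] w 53.5 g 59.97067831456661 q [-1.13  0.31  0.66  1.75 -0.21  1.15 -0.44]
```

The head has entered the slot: z is 4 mm below contact height with no upward force. Continuing down.

>>> jog_arm(moves=[0, 0.0015, 0.01, 0, 0, 0, -0.5, 0, 0.0015, 0.025, 0, 0, 0, -0.5, 0, 0.0015, 0.04, 0, 0, 0, -0.5, 0, 0.0015, 0.055, 0, 0, 0, -0.5, 0, 0.0015, 0.07, 0, 0, 0, -0.5, 0, 0.0015, 0.085, 0, 0, 0, -0.5, 0, 0.0015, 0.1, 0, 0, 0, -0.5, 0, 0.0015, 0.1, 0, 0, 0, -0.5])

```text
time: 19.55
position: [0.5111, 0.2985, 0.0889]
tool_rot: [-2.263, -2.179, 0.001]
ft_force: [1.7, 0.7, -2.9]
grip_width: 0.613
grip_force: 60.0
```

Run:
```python
from plan import *
show(); s=ctrl.get_state(); M=R.from_rotvec(s["tool_rot"]).as_matrix(); print("psi",np.arctan2(M[1,1],M[0,1]),M[:,2].round(4))
plan([*s["position"][:2],.0685],tool(-.036))
```

```text
t 19.55 p [0.5111 0.2985 0.0889] R [-2.263e+00 -2.179e+00  1.000e-03] F [ 1.7  0.7 -2.9] T [ 0.01 -0.4   0.03] w 53.3 g 59.97213372029364 q [-1.12  0.35  0.65  1.78 -0.23  1.1  -0.42]
psi -0.0380075448515954 [-5.e-04 -0.e+00 -1.e+00]
move [0.     0.     0.0679] [-0.0005  0.     -0.0019] dist mm 20.358051616769423 deg 0.11844133785214996
```

Next I'll go down until the wing touches the plate, expected at a TCP height of about 0.068, watching the force.

>>> jog_arm(moves=[0, 0.001, 0.02, 0, 0, 0, -0.5, 0, 0.001, 0.04, 0, 0, 0, -0.5, 0, 0.001, 0.05, 0, 0, 0, -0.5, 0, 0.001, 0.056, 0, 0, 0, -0.5, 0, 0.001, 0.06, 0, 0, 0, -0.5, 0, 0.001, 0.063, 0, 0, 0, -0.5, 0, 0.001, 0.066, 0, 0, 0, -0.5, 0, 0.001, 0.067, 0, 0, 0, -0.5])

```text
time: 20.55
position: [0.5115, 0.2986, 0.0693]
tool_rot: [-2.263, -2.178, 0.0]
ft_force: [-0.7, -0.0, -1.3]
grip_width: 0.613
grip_force: 60.0
```

Run:
```python
from plan import *
show()
```

```text
t 20.55 p [0.5115 0.2986 0.0693] R [-2.263 -2.178  0.   ] F [-0.7 -0.  -1.3] T [-0.07 -0.02 -0.  ] w 53.4 g 59.98083846643567 q [-1.11  0.37  0.64  1.79 -0.25  1.06 -0.41]
```

>>> jog_arm(moves=[0, 0, 0.001, 0, 0, 0, -0.5, 0, 0, 0.002, 0, 0, 0, -0.5, 0, 0, 0.003, 0, 0, 0, -0.5, 0, 0, 0.004, 0, 0, 0, -0.5, 0, 0, 0.005, 0, 0, 0, -0.5, 0, 0, 0.006, 0, 0, 0, -0.5, 0, 0, 0.006, 0, 0, 0, -0.5, 0, 0, 0.006, 0, 0, 0, -0.5])

```text
time: 21.55
position: [0.5115, 0.2986, 0.0676]
tool_rot: [-2.263, -2.178, -0.0]
ft_force: [-0.7, -0.5, -0.0]
grip_width: 0.612
grip_force: 60.0
```

>>> jog_arm(moves=[0, 0, 0.001, 0, 0, 0, -0.5, 0, 0, 0.002, 0, 0, 0, -0.5, 0, 0, 0.003, 0, 0, 0, -0.5, 0, 0, 0.0035, 0, 0, 0, -0.5, 0, 0, 0.004, 0, 0, 0, -0.5, 0, 0, 0.004, 0, 0, 0, -0.5, 0, 0, 0.004, 0, 0, 0, -0.5, 0, 0, 0.004, 0, 0, 0, -0.5])

```text
time: 22.55
position: [0.5115, 0.2986, 0.0674]
tool_rot: [-2.263, -2.178, -0.0]
ft_force: [-4.7, -1.9, 9.4]
grip_width: 0.613
grip_force: 60.0
```

The wing has seated on the plate (9 N up at z = 0.0675). Now I'll turn it clockwise, which is +z of the tool, nearly unloaded.

>>> jog_arm(moves=[0, 0, -0.003, 0, 0, 0.05, -0.5, 0, 0, -0.003, 0, 0, 0.15, -0.5, 0, 0, -0.003, 0, 0, 0.25, -0.5, 0, 0, -0.003, 0, 0, 0.35, -0.5, 0, 0, -0.003, 0, 0, 0.45, -0.5, 0, 0, -0.003, 0, 0, 0.55, -0.5, 0, 0, -0.003, 0, 0, 0.65, -0.5, 0, 0, -0.003, 0, 0, 0.7, -0.5])

```text
time: 23.55
position: [0.5122, 0.2996, 0.0675]
tool_rot: [-2.894, -1.22, -0.004]
ft_force: [-0.1, 1.5, 0.6]
grip_width: 0.615
grip_force: 60.0
```

Run:
```python
from plan import *
show(); s=ctrl.get_state(); M=R.from_rotvec(s["tool_rot"]).as_matrix(); print("psi",np.degrees(np.arctan2(M[1,1],M[0,1])+.036),M[:,2].round(4))
```

```text
t 23.55 p [0.5122 0.2996 0.0675] R [-2.894 -1.22  -0.004] F [-0.1  1.5  0.6] T [ 0.18 -0.03  0.04] w 53.5 g 59.97499664314091 q [-1.22  0.41  0.78  1.8  -0.33  1.07 -1.09]
psi -42.20554103024549 [ 0.0017  0.0019 -1.    ]
```

>>> jog_arm(moves=[0, 0, 0, 0, 0, 0.12, -0.5, 0, 0, 0, 0, 0, 0.24, -0.5, 0, 0, 0, 0, 0, 0.36, -0.5, 0, 0, 0, 0, 0, 0.48, -0.5, 0, 0, 0, 0, 0, 0.6, -0.5, 0, 0, 0, 0, 0, 0.7, -0.5, 0, 0, 0, 0, 0, 0.78, -0.5, 0, 0, 0, 0, 0, 0.8, -0.5])

```text
time: 24.55
position: [0.5125, 0.2991, 0.0676]
tool_rot: [-3.14, 0.06, -0.003]
ft_force: [1.9, 0.6, 1.9]
grip_width: 0.618
grip_force: 60.0
```

Run:
```python
from plan import *
show(); s=ctrl.get_state(); M=R.from_rotvec(s["tool_rot"]).as_matrix(); print("psi",np.degrees(np.arctan2(M[1,1],M[0,1])+.036),M[:,2].round(4))
```

```text
t 24.55 p [0.5125 0.2991 0.0676] R [-3.14e+00  6.00e-02 -3.00e-03] F [1.9 0.6 1.9] T [ 0.06 -0.24 -0.02] w 53.7 g 59.97552718967199 q [-1.34  0.47  0.96  1.8  -0.43  1.09 -1.84]
psi -90.10892482189614 [ 0.002  0.001 -1.   ]
```

>>> jog_arm(moves=[0, 0, 0, 0, 0, 0.02, -0.5, 0, 0, 0, 0, 0, 0.035, -0.5, 0, 0, 0, 0, 0, 0.05, -0.5, 0, 0, 0, 0, 0, 0.06, -0.5, 0, 0, 0, 0, 0, 0.07, -0.5, 0, 0, 0, 0, 0, 0.075, -0.5, 0, 0, 0, 0, 0, 0.075, -0.5, 0, 0, 0, 0, 0, 0.075, -0.5])

```text
time: 25.55
position: [0.5116, 0.299, 0.0676]
tool_rot: [-3.136, 0.181, 0.0]
ft_force: [1.0, 1.3, 5.6]
grip_width: 0.614
grip_force: 60.0
```

Run:
```python
from plan import *
show(); s=ctrl.get_state(); M=R.from_rotvec(s["tool_rot"]).as_matrix(); print("psi",np.degrees(np.arctan2(M[1,1],M[0,1])+.036),M[:,2].round(4))
```

```text
t 25.55 p [0.5116 0.299  0.0676] R [-3.136  0.181  0.   ] F [1.  1.3 5.6] T [ 0.16 -0.07  0.4 ] w 53.4 g 59.9755010381341 q [-1.35  0.48  0.98  1.8  -0.44  1.1  -1.91]
psi -94.56275655531026 [-1.e-04  8.e-04 -1.e+00]
```

The stop is felt: 0.4 Nm of resistance at 94.6°, with the wing pressing lightly on the plate. Releasing and withdrawing straight up.

>>> jog_arm(moves=[0, 0, 0, 0, 0, -0.006, -0.5, 0, 0, 0, 0, 0, -0.006, -0.5, 0, 0, 0, 0, 0, -0.006, 0.1, 0, 0, 0, 0, 0, -0.006, 0.5, 0, 0, 0, 0, 0, -0.006, 0.8, 0, 0, 0, 0, 0, -0.006, 0.8, 0, 0, 0, 0, 0, -0.006, 0.8, 0, 0, 0, 0, 0, -0.006, 0.8])

```text
time: 26.55
position: [0.5114, 0.2985, 0.0671]
tool_rot: [-3.137, 0.173, 0.001]
ft_force: [0.5, 0.1, -0.3]
grip_width: 0.897
grip_force: 0.0
```

>>> jog_arm(moves=[0, 0, -0.03, 0, 0, 0, 0.8, 0, 0, -0.08, 0, 0, 0, 0.8, 0, 0, -0.18, 0, 0, 0, 0.8, 0, 0, -0.3, 0, 0, 0, 0.8, 0, 0, -0.45, 0, 0, 0, 0.8, -0.2, 0, -0.5, 0, 0, 0, 0.8, -0.35, 0, -0.5, 0, 0, 0, 0.8, -0.35, 0, -0.5, 0, 0, 0, 0.8])

```text
time: 27.55
position: [0.4036, 0.3126, 0.2182]
tool_rot: [-3.131, 0.161, 0.008]
ft_force: [0.4, -1.1, 0.3]
grip_width: 0.9
grip_force: 0.0
```

Run:
```python
from plan import *
show()
d=ctrl.get_image("side"); np.savez("pics/s9.npz",**d); e=ctrl.get_image("top"); np.savez("pics/t9.npz",**e)
def crop(d,u,v,w,h,k): return cv2.resize(d["pixels"][v:v+h,u:u+w,::-1],None,fx=k,fy=k,interpolation=cv2.INTER_CUBIC)
a=np.hstack([crop(d,160,120,80,100,3.5),crop(e,90,170,120,100,3.5)]); b=np.hstack([crop(d,0,80,560,340,.62),crop(e,0,40,560,340,.62)])
w=min(a.shape[1],b.shape[1]); b=cv2.resize(b,(a.shape[1],int(b.shape[0]*a.shape[1]/b.shape[1])))
o=np.vstack([a,b]);print(o.shape); cv2.imwrite("pics/m8.png",o[:600,:800])
```

```text
t 27.55 p [0.4036 0.3126 0.2182] R [-3.131  0.161  0.008] F [ 0.4 -1.1  0.3] T [0.   0.12 0.01] w 78.3 g 0.0 q [-1.83 -0.    1.14  1.83 -0.01  1.31 -2.36]
(562, 700, 3)
```

View pics/m8.png

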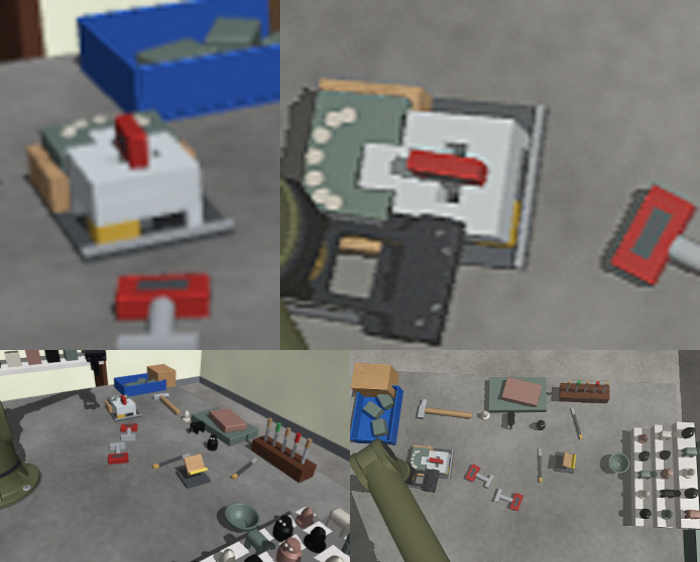

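The red wing stands across the slot, flat on the plate, and the other things are where they were. The gripper is clear, so I'm handing in.

```bash
python3 -c "
from bench import ctrl
print(ctrl.close_job())"
```

```text
the job is handed in; nothing more can be done
None
```

The job is handed in: the smallest bolt was laid on the rest and released, then regripped by the wing, passed down through the slot and turned clockwise to the stop (about 94.6°), and it now stands locked with its wing flat on the plate and the bystanders apparently undisturbed.

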